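Refit a grass trimmer head: worn hub off, washer, new hub and knob on

TASK

Rebuild the head of the green grass trimmer standing in the holding stand: first take the worn orange hub off its spindle and put it in the red scrap tray. Then lower gently onto the spindle, in this order, the steel washer, the new blue hub (wide flange down) and the black knob, so that each sits flat on the one below, and let go of everything. Leave the yellow-handled screwdriver and the jar where they are.

Things in the scene. Friction and masses are not known exactly. Their poses are not given: they have to be found in the camera images.
- trimmer: Green trimmer motor unit, head up, in a grey 110 x 110 mm stand, fixed. Origin: centre of the stand's underside, on the spindle axis; z up, x to the black half-round guard (to 108 mm radius, 54 mm high, that side only). Flat green deck, 90 mm diameter, top at z = 80 mm; from it rises a plain steel spindle, 12 mm diameter, its last 8 mm tapering to a 6 mm tip at z = 134 mm. Parts slip on freely.
- tray: Red open scrap tray, 140 x 140 x 45 mm outside, walls and floor about 4 mm, fixed to the bench. Origin: centre of its underside; x and y along its sides, z up.
- old_hub: Worn hub, orange plastic, 90 g; at the start it sits on the trimmer's deck around the spindle. Flange 64 mm diameter, 7 mm high, at the bottom; above it a barrel of 50 mm diameter up to 28 mm total height; 22 mm through hole. Origin: centre of its underside, on the hole's axis; z along the axis, from flange to barrel.
- new_hub: New hub, blue plastic, about 90 g, same shape as the worn one: flange 64 mm diameter, 7 mm high, at the bottom, barrel 50 mm diameter up to 28 mm total height, 22 mm through hole. Lies flange down on the bench. Origin: centre of its underside; z along the axis, from flange to barrel.
- washer: Thick steel washer, about 140 g, 56 mm diameter, 10 mm thick, 22 mm through hole, lying flat on the bench. Origin: centre of its underside; z along the axis.
- knob: Black plastic round knob, about 50 g, 48 mm diameter, 30 mm high, closed domed top with six grey ribs; a 22 mm hole, 22 mm deep, opens in its underside. Stands hole down on the bench. Origin: centre of its underside; z along the axis towards the closed top.
- screwdriver: Screwdriver with a yellow handle, 160 mm long, lying on the bench among the parts, roughly across the robot's view (along y). Bystander. Origin near the middle of its length; x from the handle towards the tip; handle under 30 mm thick.
- jar: Small jar with a white cap, 56 mm diameter, 60 mm high, standing on the bench beyond the parts. Bystander. Origin: centre of its underside.

How it is judged:
By the outcome, as a careful person would: the job done as asked, in the order asked, and still so for the second after the job is handed in, with the robot touching nothing.
It also fails if it takes over 128 s, if anything falls off the work surface, if the arm or the gripper's body presses on something with over 40 N, if the wrist force passes 120 N, or if a joint passes its speed limit or range.

ROBOT

A 6-joint arm with a two-finger parallel gripper is mounted at the origin on the work surface. World frame = base frame: x ahead of the robot, y to its left, z up, the work surface at z = 0. Lengths are in m, angles in rad, forces in N, time in s.
With the tool pointing down it reaches from about 0.35 to 0.975 m from the base axis. Payload 4.9 kg.
Tool frame: the origin (TCP) lies midway between the tips of the shut fingers; the grasp point (between the pads) lies 19 mm behind it (ctrl.tcp_to_grasp is the distance from the TCP to the grasp point, in m); z points along the fingers, y is the line along which they close (so a half turn about z gives the same grasp; the last joint's range is limited). The gripper opens to 85 mm and grips with 20 to 120 N. Pads are 22 mm wide; open, the fingers measure 114 mm over their backs; the gripper's body (76 mm by 85 mm) begins 54 mm behind the grasp point. The pads swing forward as they close: fully open they stand 13 mm farther back than shut.
Start: joints at [1.17, 0.053, 1.613, -0, 1.476, -0.119], TCP at [0.174, 0.6, 0.231] pointing down, gripper open.
Joint ranges: [-3.01, 3.01], [-1.01, 2.22], [0.06, 2.58], [-1.02, 4.17], [0.09, 2.62], [-3.14, 3.14]. Speed limits (rad/s): [2.57, 2.57, 3.14, 3.14, 3.14, 3.14].

INTERFACE

Orientations are given as a rotation vector (axis times angle).
In Python, from station import ctrl, cams, workorder gives the robot as it stands (ctrl), with the cameras (cams) and the job (workorder).
- The arm moves only by the tool inch_along, called after ">>>" as name([rows], argument=value, ...), one row to a line, values as JSON. Schema: {"type":"object","properties":{"ticks":{"type":"array","items":{"type":"array","items":{"type":"number"},"minItems":7,"maxItems":7},"minItems":1,"maxItems":20},"clamp_n":{"type":"number"},"only":{"type":"string"},"quiet":{"type":"boolean"},"lines":{"type":"string"}},"required":["ticks"],"additionalProperties":false}. ticks is a list of rows, 1 to 20 of them, each of 7 numbers: the finger opening in m, then dx, dy, dz in m, then a rotation vector rx, ry, rz in rad; each row is the pose to reach, as a shift and turn from the pose commanded when the call began, along the tool's axes at that moment; what a row does not reach only later rows make up. A row lasts 1/12 s, in which the tool goes at most 0.0417 m and 0.125 rad, less where a joint would pass 70% of its speed; a pose out of reach is approached as far as the arm can. The fingers move at their own pace and stop on an object; clamp_n is the grip in N (left out, the last holds). Time passes only in rows, so rows that do not move let the fingers close. The tool returns the time, the measured TCP pose, the force, the opening and the grip force at its end. only (a regular expression) keeps the lines of the reply that match it, lines (a string "A,B") keeps lines A to B, and quiet returns only ok. Input that does not fit is refused with a message, and nothing moves.
- ctrl.get_obs(): the state, without advancing time (a new reading comes with each control period).
- cams.get_image(name): name is "scene" or "top" or "wrist"; returns the picture (480x640x3 uint8, red, green, blue); there is no depth.
- cams.camera_params(name): a dict with "fx", "fy", "cx", "cy" (pixels), "T" (4x4, takes a point from camera to world coordinates); the wrist camera has in their place "tool_from_camera" (4x4, takes a point from camera to tool coordinates, whose origin is the TCP and whose axes are the flange's). Camera axes: x right, y down, z forward; pixel columns grow to the right and rows downward; lengths in m; the calibration is good to about 2 mm. A picture is of the moment at which its call begins: read the wrist's pose just before it. camera_params takes no time and is no camera call.
- workorder.finish_job(): hands the job in; it is judged then, once.
The state is a dict: "t": time; "q": joint angles; "dq": joint speeds; "effort": joint torques, N m; "tool_pos": TCP position; "tool_rot": TCP orientation; "contact_force": force on the tool from outside, world axes, zero at the start; "wrist_torque": the same for the moment, N m; "opening": finger opening in m; "grip_force": force on a finger pad.
Only numpy, scipy, OpenCV 4.12 (cv2) and the standard library are available. Lean on these libraries where they do the work, as an engineer would, in place of code of your own. Each camera call takes 0.05 s, during which the arm holds its last target. There are 200 camera calls.

## Working session

There is one attempt and no reset: what is moved stays moved. The work goes in short steps, Python scripts to look and compute and a tool call to move; the robot and the scene stay as the last step left them, time stands still between calls to the robot, and variables do not carry over. Pictures are saved under pics/ and viewed, at most 14 in all, crops included, and the job is handed in when it is done.

```bash
ls; mkdir -p pics
```

Create h.py:
```python
import numpy as np,cv2
from station import ctrl, cams, workorder
from scipy.spatial.transform import Rotation as R
def pose():
    o=ctrl.get_obs();T=np.eye(4);T[:3,:3]=R.from_rotvec(o["tool_rot"]).as_matrix();T[:3,3]=o["tool_pos"];return T
def grab(n,f=None):
    P=pose();im=cams.get_image(n);p=cams.camera_params(n)
    T=p["T"] if "T" in p else P@np.array(p["tool_from_camera"])
    if f: cv2.imwrite("pics/"+f,im[:,:,::-1])
    return im,p,np.array(T)
def ray(p,T,uv,z):
    d=T[:3,:3]@np.array([(uv[0]-p["cx"])/p["fx"],(uv[1]-p["cy"])/p["fy"],1]);o=T[:3,3]
    return o+d*(z-o[2])/d[2]
def proj(p,T,X):
    c=np.linalg.inv(T)@np.append(X,1);return np.array([p["fx"]*c[0]/c[2]+p["cx"],p["fy"]*c[1]/c[2]+p["cy"]])
```

Run:
```python
from h import *
for n in("scene","top"):
    im,p,T=grab(n,n+"0.png");print(n,p["fx"],T.round(3).tolist())
o=ctrl.get_obs();print(o["tool_pos"],pose().round(3),o["opening"],o["t"])
```

```text
pics
station.py
scene 472.68493791204475 [[-0.182, 0.819, -0.545, 1.109], [0.983, 0.152, -0.1, 0.077], [0.001, -0.554, -0.833, 0.869], [0.0, 0.0, 0.0, 1.0]]
top 481.6241829960435 [[0.019, -0.988, 0.154, 0.424], [-1.0, -0.019, 0.004, -0.013], [-0.001, -0.154, -0.988, 1.152], [0.0, 0.0, 0.0, 1.0]]
[0.17355631 0.59982109 0.23017935] [[-0.961  0.278 -0.001  0.174]
 [ 0.278  0.961 -0.002  0.6  ]
 [ 0.    -0.002 -1.     0.23 ]
 [ 0.     0.     0.     1.   ]] 0.08547530575908577 0.1
```

View pics/top0.png

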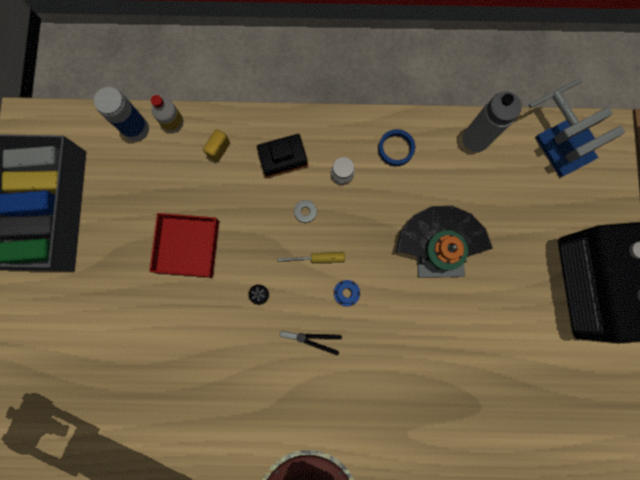

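View pics/scene0.png

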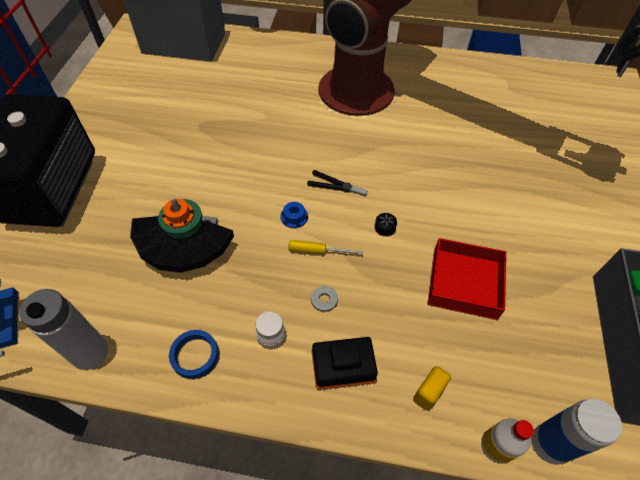

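The top view shows the washer at (305,211), knob (259,294), blue hub (347,293), orange hub (452,248), tray (185,245), screwdriver (311,258) and jar (343,170). The scene view agrees with this layout, and the guard is on the +x side of the trimmer.

Add to h.py:
```python
def blob(im,lo,hi,near,rad=40,fill=True):
    m=cv2.inRange(cv2.cvtColor(im,cv2.COLOR_RGB2HSV),lo,hi)
    c=np.zeros_like(m);cv2.circle(c,tuple(int(v) for v in near),rad,255,-1);m&=c
    m=cv2.morphologyEx(m,cv2.MORPH_CLOSE,np.ones((3,3)))
    cs,_=cv2.findContours(m,cv2.RETR_EXTERNAL,cv2.CHAIN_APPROX_NONE);k=max(cs,key=cv2.contourArea)
    M=cv2.moments(k);return np.array([M["m10"]/M["m00"],M["m01"]/M["m00"]]),k
COL=dict(orange=((5,150,80),(18,255,255)),blue=((105,130,50),(125,255,255)),grey=((0,0,90),(180,50,255)),black=((0,0,0),(180,255,70)),green=((60,80,20),(95,255,255)),red=((174,150,50),(180,255,255)))
```

Run:
```python
from h import *
im,p,T=grab("top")
for n,c,uv,r,z in(("old","orange",(452,248),25,.10),("green","green",(447,251),30,.08),("new","blue",(347,293),20,.01),("washer","grey",(305,211),18,.008),("knob","black",(259,294),15,.02),("tray","red",(185,245),50,.03)):
    try:
        u,k=blob(im,*COL[c],uv,r);rc=cv2.minAreaRect(k);print(n,u.round(1),[np.round(a,1) for a in rc[1]],rc[2],ray(p,T,u,z).round(4))
    except Exception as e: print(n,e)
print(ctrl.get_obs()["t"])
im,p,T=grab("wrist","w0.png");print(np.array(p["tool_from_camera"]).round(3).tolist(),p["fx"])
for j in [(265,220)]: pass
```

```text
old [449.4 248.5] [np.float64(27.0), np.float64(28.0)] 90.0 [ 0.5685 -0.301   0.1   ]
green [447.  249.8] [np.float64(39.6), np.float64(40.3)] 45.0 [ 0.5681 -0.3009  0.08  ]
new [346.6 292.7] [np.float64(24.0), np.float64(23.0)] 90.0 [ 0.4711 -0.0808  0.01  ]
washer [305.  210.7] [np.float64(21.0), np.float64(22.0)] 90.0 [0.667  0.0216 0.008 ]
knob [258.3 294.2] [np.float64(19.0), np.float64(19.0)] 90.0 [0.4634 0.1259 0.02  ]
tray [181.8 217.5] [np.float64(11.4), np.float64(4.1)] 20.556047439575195 [0.6404 0.3131 0.03  ]
0.15
[[0.001, -0.957, -0.29, 0.075], [1.0, 0.001, 0.001, -0.0], [-0.0, -0.29, 0.957, -0.143], [0.0, 0.0, 0.0, 1.0]] 375.7425550137444
```

Add to h.py:
```python
def to(*g):
    P=pose();D=np.array([[-1,0,0],[0,1,0],[0,0,-1.]])
    print("delta",(P[:3,:3].T@(np.array(g)-P[:3,3])).round(4),"rot",R.from_matrix(P[:3,:3].T@D).as_rotvec().round(4))
```

```bash
python3 -c "
from h import *
to(.568,-.301,.25)"
```

>>> inch_along([
  [0.085, -0.63, -0.755, -0.02, 0, 0, -0.28],
  [0.085, -0.63, -0.755, -0.02, 0, 0, -0.28],
  [0.085, -0.63, -0.755, -0.02, 0, 0, -0.28],
  [0.085, -0.63, -0.755, -0.02, 0, 0, -0.28],
  [0.085, -0.63, -0.755, -0.02, 0, 0, -0.28],
  [0.085, -0.63, -0.755, -0.02, 0, 0, -0.28],
  [0.085, -0.63, -0.755, -0.02, 0, 0, -0.28],
  [0.085, -0.63, -0.755, -0.02, 0, 0, -0.28],
  [0.085, -0.63, -0.755, -0.02, 0, 0, -0.28],
  [0.085, -0.63, -0.755, -0.02, 0, 0, -0.28],
  [0.085, -0.63, -0.755, -0.02, 0, 0, -0.28],
  [0.085, -0.63, -0.755, -0.02, 0, 0, -0.28],
  [0.085, -0.63, -0.755, -0.02, 0, 0, -0.28],
  [0.085, -0.63, -0.755, -0.02, 0, 0, -0.28],
  [0.085, -0.63, -0.755, -0.02, 0, 0, -0.28],
  [0.085, -0.63, -0.755, -0.02, 0, 0, -0.28],
  [0.085, -0.63, -0.755, -0.02, 0, 0, -0.28],
  [0.085, -0.63, -0.755, -0.02, 0, 0, -0.28],
  [0.085, -0.63, -0.755, -0.02, 0, 0, -0.28],
  [0.085, -0.63, -0.755, -0.02, 0, 0, -0.28],
])

```text
t: 1.87
tool_pos: [0.5089, -0.1648, 0.2481]
tool_rot: [0.004, 3.142, 0.0]
contact_force: [0.6, 0.7, 0.3]
opening: 0.085
grip_force: 0.0
```

```bash
python3 -c "
from h import *
to(.568,-.301,.25);to(.568,-.0,.25);print(ctrl.get_obs()['q'])"
```

```text
delta [-0.0594 -0.1361 -0.002 ] rot [ 0.0002  0.     -0.0025]
delta [-0.0587  0.1649 -0.0019] rot [ 0.0002  0.     -0.0025]
[-4.52376396e-01 -1.73596245e-01  1.80162826e+00  1.41250432e-04
  1.51361831e+00 -2.02068608e+00]
```

>>> inch_along([
  [0.085, -0.06, -0.136, -0.002, 0, 0, 0],
  [0.085, -0.06, -0.136, -0.002, 0, 0, 0],
  [0.085, -0.06, -0.136, -0.002, 0, 0, 0],
  [0.085, -0.06, -0.136, -0.002, 0, 0, 0],
  [0.085, -0.06, -0.136, -0.002, 0, 0, 0],
  [0.085, -0.06, -0.136, -0.002, 0, 0, 0],
  [0.085, -0.06, -0.136, -0.002, 0, 0, 0],
], clamp_n=30)

```text
t: 2.45
tool_pos: [0.5681, -0.298, 0.2498]
tool_rot: [-0.003, -3.141, -0.001]
contact_force: [-0.4, 0.0, 0.1]
opening: 0.0849
grip_force: 0.0
```

Run:
```python
from h import *
im,p,T=grab("wrist","w1.png")
for n,c,z in(("orange","orange",.1),("green","green",.08)):
    u,k=blob(im,*COL[c],proj(p,T,(.568,-.301,z)),200)
    (cx,cy),a,th=cv2.fitEllipse(cv2.convexHull(k));print(n,u,(cx,cy),a,ray(p,T,(cx,cy),z))
print(proj(p,T,(.568,-.301,.134)),ctrl.get_obs()["q"][-1])
```

```text
orange [311.11068912 221.39404447] (311.3067932128906, 220.87315368652344) (58.600624084472656, 74.46559143066406) [ 0.5702877  -0.30553201  0.1       ]
green [314.39439373 209.72555065] (314.39141845703125, 209.7697296142578) (102.44947814941406, 104.92256164550781) [ 0.56576665 -0.30332489  0.08      ]
[316.51577936 229.84628697] -2.1684379625563555
```

View pics/w1.png

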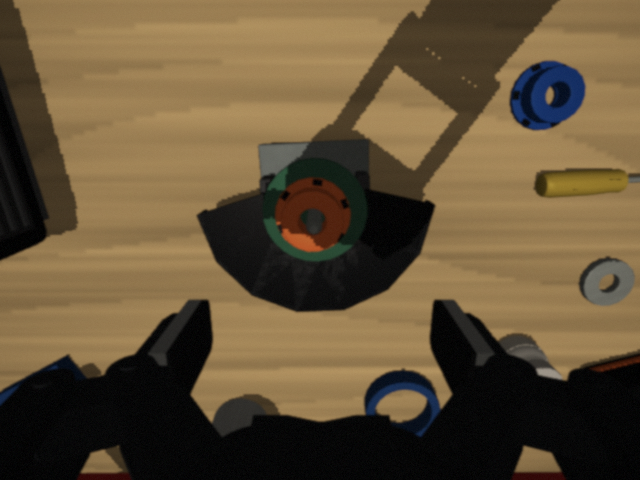

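The orange hub on the green deck is centred near (314,213), with the spindle tip near (314,221). The guard is below it (+x). I'll measure these more finely.

Run:
```python
from h import *
im,p,T=grab("wrist")
c=im[140:280,240:400];cv2.imwrite("pics/w1c.png",cv2.resize(cv2.convertScaleAbs(c,alpha=1.8),None,fx=4.5,fy=4.2,interpolation=cv2.INTER_CUBIC)[:,:,::-1])
h=cv2.cvtColor(im,cv2.COLOR_RGB2HSV);print(h[190,314],h[205,290],h[221,314],h[165,314])
u,k=blob(im,(0,120,40),(18,255,255),(314,213),50)
e=cv2.fitEllipse(cv2.convexHull(k));print(e,[ray(p,T,e[0],z).round(4) for z in(.085,.09,.134)])
```

```text
[ 10 220  65] [  8 200  84] [23 26 39] [ 70 123  31]
((311.9129333496094, 213.83082580566406), (74.421142578125, 75.92117309570312), 84.05490112304688) [array([ 0.5682, -0.3051,  0.085 ]), array([ 0.567 , -0.3049,  0.09  ]), array([ 0.5563, -0.3039,  0.134 ])]
```

View pics/w1c.png

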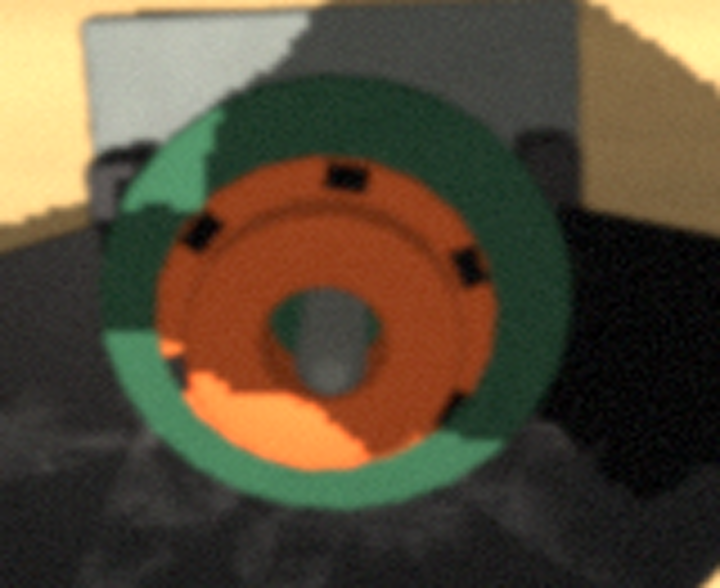

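```bash
python3 -c "
from h import *
to(.567,-.3045,.086)"
```

```text
delta [ 0.0011 -0.0071  0.1643] rot [ 0.0003 -0.0001 -0.0007]
```

>>> inch_along([
  [0.085, 0.001, -0.007, 0.04, 0, 0, 0],
  [0.085, 0.001, -0.007, 0.08, 0, 0, 0],
  [0.085, 0.001, -0.007, 0.12, 0, 0, 0],
  [0.085, 0.001, -0.007, 0.15, 0, 0, 0],
  [0.085, 0.001, -0.007, 0.164, 0, 0, 0],
  [0.085, 0.001, -0.007, 0.164, 0, 0, 0],
  [0.085, 0.001, -0.007, 0.164, 0, 0, 0],
  [0.04, 0.001, -0.007, 0.164, 0, 0, 0],
  [0.04, 0.001, -0.007, 0.164, 0, 0, 0],
  [0.04, 0.001, -0.007, 0.164, 0, 0, 0],
  [0.04, 0.001, -0.007, 0.164, 0, 0, 0],
  [0.04, 0.001, -0.007, 0.164, 0, 0, 0],
  [0.04, 0.001, -0.007, 0.164, 0, 0, 0],
  [0.04, 0.001, -0.007, 0.164, 0, 0, 0],
  [0.04, 0.001, -0.007, 0.164, 0, 0, 0],
], clamp_n=30)

```text
t: 3.8
tool_pos: [0.569, -0.3067, 0.0896]
tool_rot: [0.003, 3.138, -0.004]
contact_force: [-0.7, 1.2, 6.3]
opening: 0.0492
grip_force: 30.7
```

Run:
```python
from h import *
im,p,T=grab("wrist","w2.png")
```

```text
(no output)
```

View pics/w2.png

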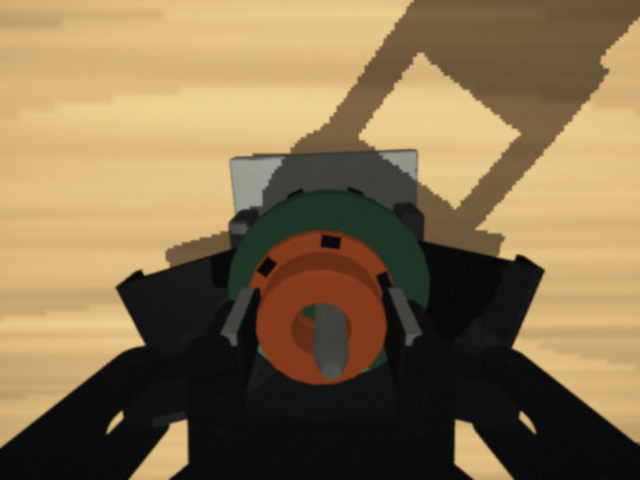

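The grip on the orange barrel is good, with the hub at about (322,320) and the spindle tip at (333,365). Next I lift it clear and measure the tray.

>>> inch_along([
  [0.04, 0, 0, -0.02, 0, 0, 0],
  [0.04, 0, 0, -0.05, 0, 0, 0],
  [0.04, 0, 0, -0.09, 0, 0, 0],
  [0.04, 0, 0, -0.12, 0, 0, 0],
  [0.04, 0, 0, -0.12, 0, 0, 0],
])

```text
t: 4.27
tool_pos: [0.571, -0.3082, 0.2168]
tool_rot: [0.003, 3.129, -0.014]
contact_force: [1.0, -1.2, 0.9]
opening: 0.0495
grip_force: 31.5
```

Run:
```python
from h import *
im,p,T=grab("top")
u,k=blob(im,(172,120,30),(180,255,255),(185,245),50)
m=cv2.inRange(cv2.cvtColor(im,cv2.COLOR_RGB2HSV),(170,120,30),(180,255,255))|cv2.inRange(cv2.cvtColor(im,cv2.COLOR_RGB2HSV),(0,150,30),(4,255,255))
m[:,:140]=0;m[:200]=0;m[290:]=0;m[:,230:]=0
r=cv2.minAreaRect(cv2.findNonZero(m));print(r,ray(p,T,r[0],.03))
for c in cv2.boxPoints(r):print(ray(p,T,c,.045).round(3))
to(.575,.29,.21);print(ctrl.get_obs()["q"][-1])
```

```text
((183.79876708984375, 244.81097412109375), (62.945980072021484, 60.185184478759766), 6.340191841125488) [0.5750779  0.30432214 0.03      ]
[0.51  0.376 0.045]
[0.651 0.371 0.045]
[0.637 0.223 0.045]
[0.497 0.231 0.045]
delta [-0.004   0.5975 -0.0007] rot [-0.0064  0.0091 -0.0018]
-2.1785446730136178
```

>>> inch_along([
  [0.04, 0, 0.608, 0, 0, 0.006, 0],
  [0.04, 0, 0.608, 0, 0, 0.006, 0],
  [0.04, 0, 0.608, 0, 0, 0.006, 0],
  [0.04, 0, 0.608, 0, 0, 0.006, 0],
  [0.04, 0, 0.608, 0, 0, 0.006, 0],
  [0.04, 0, 0.608, 0, 0, 0.006, 0],
  [0.04, 0, 0.608, 0, 0, 0.006, 0],
  [0.04, 0, 0.608, 0, 0, 0.006, 0],
  [0.04, 0, 0.608, 0, 0, 0.006, 0],
  [0.04, 0, 0.608, 0, 0, 0.006, 0],
  [0.04, 0, 0.608, 0, 0, 0.006, 0],
  [0.04, 0, 0.608, 0, 0, 0.006, 0],
  [0.04, 0, 0.608, 0, 0, 0.006, 0],
  [0.04, 0, 0.608, 0, 0, 0.006, 0],
  [0.04, 0, 0.608, 0, 0, 0.006, 0],
  [0.04, 0, 0.608, 0, 0, 0.006, 0],
  [0.04, 0, 0.608, 0, 0, 0.006, 0],
])

```text
t: 5.73
tool_pos: [0.5675, 0.3031, 0.2046]
tool_rot: [0.001, -3.133, 0.002]
contact_force: [-0.4, -0.0, -0.7]
opening: 0.0491
grip_force: 31.6
```

```bash
python3 -c "
from h import *
to(.574,.3,.02);print(ctrl.get_obs()['q'][-1])"
```

```text
delta [-0.008  -0.0029  0.1845] rot [-0.0014 -0.0083  0.0007]
-1.1974138081404224
```

>>> inch_along([
  [0.04, -0.008, -0.003, 0.04, 0, -0.008, 0],
  [0.04, -0.008, -0.003, 0.08, 0, -0.008, 0],
  [0.04, -0.008, -0.003, 0.12, 0, -0.008, 0],
  [0.04, -0.008, -0.003, 0.16, 0, -0.008, 0],
  [0.04, -0.008, -0.003, 0.182, 0, -0.008, 0],
  [0.04, -0.008, -0.003, 0.182, 0, -0.008, 0],
  [0.04, -0.008, -0.003, 0.182, 0, -0.008, 0],
  [0.065, -0.008, -0.003, 0.182, 0, -0.008, 0],
  [0.065, -0.008, -0.003, 0.182, 0, -0.008, 0],
  [0.065, -0.008, -0.003, 0.182, 0, -0.008, 0],
  [0.065, -0.008, -0.003, 0.182, 0, -0.008, 0],
  [0.065, -0.008, -0.003, 0.15, 0, -0.008, 0],
  [0.065, -0.008, -0.003, 0.11, 0, -0.008, 0],
  [0.065, -0.008, -0.003, 0.07, 0, -0.008, 0],
  [0.065, -0.008, -0.003, 0.03, 0, -0.008, 0],
  [0.085, -0.008, -0.003, 0, 0, -0.008, 0],
  [0.085, -0.008, -0.003, 0, 0, -0.008, 0],
])

```text
t: 7.15
tool_pos: [0.5807, 0.3011, 0.2178]
tool_rot: [0.002, 3.123, 0.01]
contact_force: [-0.0, 0.1, 2.1]
opening: 0.0845
grip_force: 0.0
```

```bash
python3 -c "
from h import *
im,p,T=grab('wrist','w3.png');to(.667,.0216,.20)"
```

```text
delta [-0.0879 -0.2789  0.0138] rot [ 0.0043  0.0134 -0.0015]
```

View pics/w3.png

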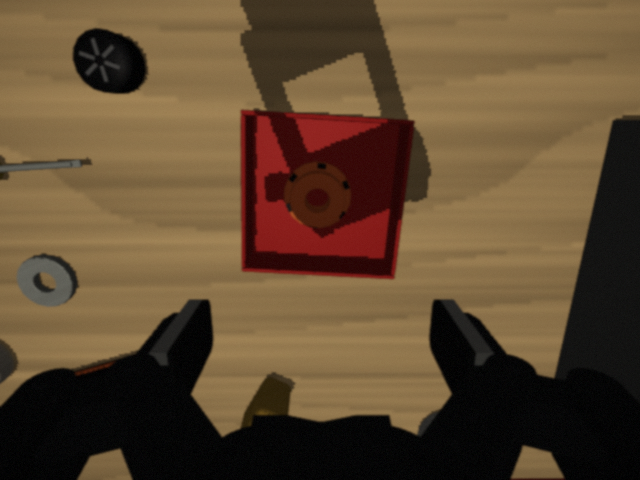

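The orange hub lies flat in the tray at (318,195). The washer comes next.

>>> inch_along([
  [0.085, -0.088, -0.279, 0.014, 0, 0.008, 0],
  [0.085, -0.088, -0.279, 0.014, 0, 0.008, 0],
  [0.085, -0.088, -0.279, 0.014, 0, 0.008, 0],
  [0.085, -0.088, -0.279, 0.014, 0, 0.008, 0],
  [0.085, -0.088, -0.279, 0.014, 0, 0.008, 0],
  [0.085, -0.088, -0.279, 0.014, 0, 0.008, 0],
  [0.085, -0.088, -0.279, 0.014, 0, 0.008, 0],
  [0.085, -0.088, -0.279, 0.014, 0, 0.008, 0],
  [0.085, -0.088, -0.279, 0.014, 0, 0.008, 0],
  [0.085, -0.088, -0.279, 0.014, 0, 0.008, 0],
  [0.085, -0.088, -0.279, 0.014, 0, 0.008, 0],
  [0.085, -0.088, -0.279, 0.014, 0, 0.008, 0],
])

```text
t: 8.2
tool_pos: [0.6636, 0.0218, 0.1923]
tool_rot: [0.0, -3.135, -0.0]
contact_force: [0.6, 0.8, 0.2]
opening: 0.0849
grip_force: 0.0
```

Run:
```python
from h import *
im,p,T=grab("wrist","w4.png")
q=proj(p,T,(.667,.0216,.005));print(q)
u,k=blob(im,(0,0,70),(180,45,255),q,55)
e=cv2.fitEllipse(cv2.convexHull(k));X=ray(p,T,e[0],.005);print(e,X)
im,p,T=grab("wrist");print(pose()[:3].round(4),p["fx"]);to(X[0],X[1],.02)
```

```text
[320.50488548 212.73736354]
((321.3773193359375, 238.4111785888672), (5.407270431518555, 21.302818298339844), 90.0063247680664) [0.69123024 0.02242602 0.005     ]
[[-1.000e+00 -2.000e-04 -6.000e-03  6.637e-01]
 [-2.000e-04  1.000e+00  1.000e-04  2.160e-02]
 [ 6.000e-03  1.000e-04 -1.000e+00  1.925e-01]] 375.7425550137444
delta [-0.0285  0.0008  0.1723] rot [ 0.0001 -0.006   0.0002]
```

View pics/w4.png

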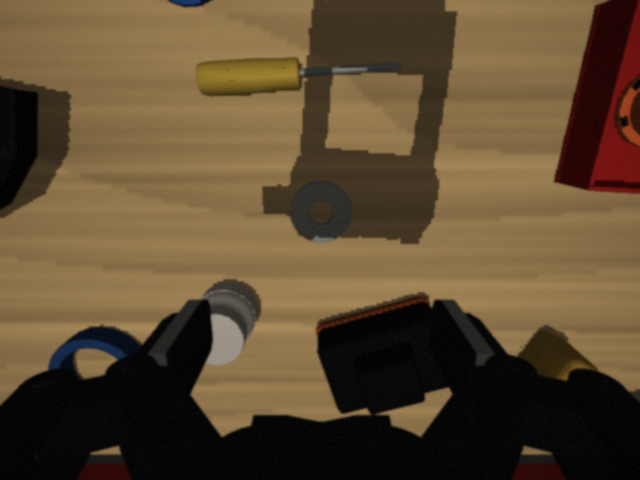

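The washer is in the gripper's shadow at (321,211), jar cap at (225,335) and a black box with its near edge at (318,325)-(428,297). I'll remeasure the washer with a darker mask and check clearance.

Run:
```python
from h import *
im,p,T=grab("wrist")
h=cv2.cvtColor(im,cv2.COLOR_RGB2HSV);print(h[195,321],h[225,200+90],h[211,321],h[211,400])
u,k=blob(im,(0,0,20),(180,75,255),(321,211),38)
e=cv2.fitEllipse(cv2.convexHull(k));X=ray(p,T,e[0],.005);print(e,X)
for c in((318,325),(428,297),(225,315),(245,325)):print([ray(p,T,c,z).round(3) for z in(.03,.06)])
to(X[0],X[1],.02)
```

```text
[23 21 49] [ 18 117 150] [ 18 130  59] [ 18 130  61]
((320.7706604003906, 211.01844787597656), (60.6268310546875, 61.39180374145508), 132.95541381835938) [0.66568972 0.02164667 0.005     ]
[array([0.767, 0.019, 0.03 ]), array([0.749, 0.019, 0.06 ])]
[array([0.738, 0.117, 0.03 ]), array([0.724, 0.108, 0.06 ])]
[array([ 0.757, -0.065,  0.03 ]), array([ 0.74 , -0.057,  0.06 ])]
[array([ 0.767, -0.048,  0.03 ]), array([ 0.749, -0.041,  0.06 ])]
delta [-0.0029  0.0002  0.1725] rot [ 0.0001 -0.0058 -0.    ]
```

>>> inch_along([
  [0.085, -0.003, 0, 0.04, 0, -0.006, 0],
  [0.085, -0.003, 0, 0.08, 0, -0.006, 0],
  [0.085, -0.003, 0, 0.12, 0, -0.006, 0],
  [0.085, -0.003, 0, 0.15, 0, -0.006, 0],
  [0.085, -0.003, 0, 0.17, 0, -0.006, 0],
  [0.085, -0.003, 0, 0.182, 0, -0.006, 0],
  [0.085, -0.003, 0, 0.187, 0, -0.006, 0],
  [0.085, -0.003, 0, 0.187, 0, -0.006, 0],
  [0.085, -0.003, 0, 0.187, 0, -0.006, 0],
  [0.045, -0.003, 0, 0.187, 0, -0.006, 0],
  [0.045, -0.003, 0, 0.187, 0, -0.006, 0],
  [0.045, -0.003, 0, 0.187, 0, -0.006, 0],
  [0.045, -0.003, 0, 0.187, 0, -0.006, 0],
  [0.045, -0.003, 0, 0.187, 0, -0.006, 0],
  [0.045, -0.003, 0, 0.187, 0, -0.006, 0],
], clamp_n=40)

```text
t: 9.6
tool_pos: [0.6676, 0.0202, 0.0078]
tool_rot: [0.003, 3.138, 0.0]
contact_force: [-0.4, 1.1, 5.4]
opening: 0.0451
grip_force: 3.0
```

```bash
python3 -c "
from h import *
print(pose().round(4))"
```

```text
[[-1.000e+00  1.900e-03  3.800e-03  6.676e-01]
 [ 1.900e-03  1.000e+00  1.000e-04  2.020e-02]
 [-3.800e-03  1.000e-04 -1.000e+00  7.800e-03]
 [ 0.000e+00  0.000e+00  0.000e+00  1.000e+00]]
```

Run:
```python
from h import *
im,p,T=grab("wrist","w5.png")
```

```text
(no output)
```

View pics/w5.png

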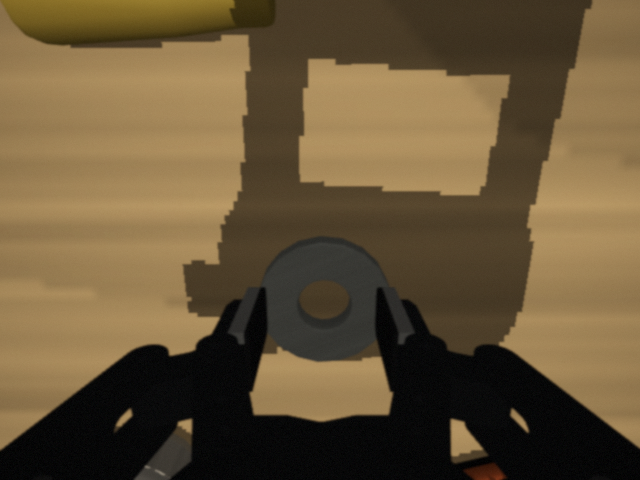

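The fingertips are resting on top of the washer, which is centred at (325,298). Open fingers stand farther back, so I went too high. I'll reopen, go deeper and close again.

>>> inch_along([
  [0.045, 0, 0, -0.01, 0, 0, 0],
  [0.07, 0, 0, -0.015, 0, 0, 0],
  [0.07, 0, 0, -0.015, 0, 0, 0],
  [0.07, 0, 0, -0.015, 0, 0, 0],
  [0.07, 0.001, 0, -0.005, 0, 0, 0],
  [0.07, 0.001, 0, 0.003, 0, 0, 0],
  [0.07, 0.001, 0, 0.009, 0, 0, 0],
  [0.07, 0.001, 0, 0.009, 0, 0, 0],
  [0.07, 0.001, 0, 0.009, 0, 0, 0],
], clamp_n=40)

```text
t: 10.4
tool_pos: [0.6637, 0.0202, -0.0053]
tool_rot: [-0.003, -3.139, -0.0]
contact_force: [0.5, -0.5, -0.0]
opening: 0.0698
grip_force: 0.0
```

>>> inch_along([
  [0.05, 0, 0, 0, 0, 0, 0],
  [0.05, 0, 0, 0, 0, 0, 0],
  [0.05, 0, 0, 0, 0, 0, 0],
  [0.05, 0, 0, 0, 0, 0, 0],
  [0.05, 0, 0, 0, 0, 0, 0],
  [0.05, 0, 0, 0, 0, 0, 0],
])

```text
t: 10.9
tool_pos: [0.6653, 0.0201, -0.0032]
tool_rot: [0.003, 3.141, -0.0]
contact_force: [0.5, 0.0, 1.7]
opening: 0.0535
grip_force: 42.3
```

>>> inch_along([
  [0.05, 0, 0, -0.02, 0, 0, 0],
  [0.05, 0, 0, -0.05, 0, 0, 0],
  [0.05, 0, 0, -0.05, 0, 0, 0],
  [0.05, 0, 0, -0.05, 0, 0, 0],
  [0.05, 0, 0, -0.05, 0, 0, 0],
])

```text
t: 11.32
tool_pos: [0.6644, 0.0202, 0.0457]
tool_rot: [-0.003, -3.141, -0.0]
contact_force: [-0.5, 0.1, -1.7]
opening: 0.0537
grip_force: 42.6
```

Run:
```python
from h import *
im,p,T=grab("wrist");cv2.imwrite("pics/w6.png",cv2.convertScaleAbs(im,alpha=1.8)[:,:,::-1]);print(pose()[:3,3])
```

```text
[0.66369415 0.02025113 0.04476669]
```

View pics/w6.png

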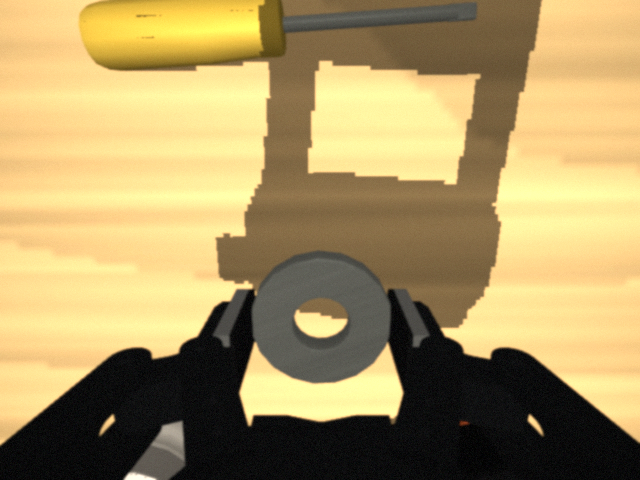

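The washer is held flat, its centre near (321,317) midway between the pads.

Add to h.py:
```python
def held(lo,hi,uv,rad,zt):
    im,p,T=grab("wrist");u,k=blob(im,lo,hi,uv,rad);e=cv2.fitEllipse(cv2.convexHull(k))
    C=np.array(p["tool_from_camera"]);return e,ray(p,C,e[0],zt)
```

Run:
```python
from h import *
e,X=held((0,0,20),(180,75,255),(321,310),72,-.0105);print(e,X)
im,p,T=grab("wrist");print(proj(p,np.array(p["tool_from_camera"]),(0,0,-.0105)))
to(.5665,-.303,.25)
```

```text
((320.969970703125, 316.1324157714844), (130.89515686035156, 140.18722534179688), 90.35543060302734) [ 1.14374204e-03  3.14390139e-05 -1.05000000e-02]
[320.88755464 318.72095554]
delta [ 0.097  -0.3234 -0.2055] rot [ 0.0003 -0.0034 -0.0019]
```

>>> inch_along([
  [0.05, 0, 0, -0.04, 0, 0, 0],
  [0.05, 0, 0, -0.08, 0, 0, 0],
  [0.05, 0.096, -0.323, -0.2, 0, 0, 0],
  [0.05, 0.096, -0.323, -0.2, 0, 0, 0],
  [0.05, 0.096, -0.323, -0.2, 0, 0, 0],
  [0.05, 0.096, -0.323, -0.2, 0, 0, 0],
  [0.05, 0.096, -0.323, -0.2, 0, 0, 0],
  [0.05, 0.096, -0.323, -0.2, 0, 0, 0],
  [0.05, 0.096, -0.323, -0.2, 0, 0, 0],
  [0.05, 0.096, -0.323, -0.2, 0, 0, 0],
  [0.05, 0.096, -0.323, -0.2, 0, 0, 0],
  [0.05, 0.096, -0.323, -0.2, 0, 0, 0],
  [0.05, 0.096, -0.323, -0.2, 0, 0, 0],
  [0.05, 0.096, -0.323, -0.2, 0, 0, 0],
  [0.05, 0.096, -0.323, -0.2, 0, 0, 0],
])

```text
t: 12.72
tool_pos: [0.5682, -0.3011, 0.2446]
tool_rot: [-0.001, -3.139, -0.003]
contact_force: [1.0, -0.4, -2.0]
opening: 0.0535
grip_force: 43.1
```

Run:
```python
from h import *
im,p,T=grab("wrist","w7.png");print(pose().round(4)[:3]);to(.5675,-.303,.15)
for z in (.08,.134):print(proj(p,T,(.5665,-.303,z)))
```

```text
[[-1.      0.     -0.0018  0.5683]
 [ 0.      1.      0.0016 -0.3011]
 [ 0.0018  0.0016 -1.      0.2449]]
delta [ 0.0006 -0.0021  0.0949] rot [ 0.0016 -0.0018 -0.    ]
[318.18670679 212.14660301]
[317.8435957  229.89837044]
```

View pics/w7.png

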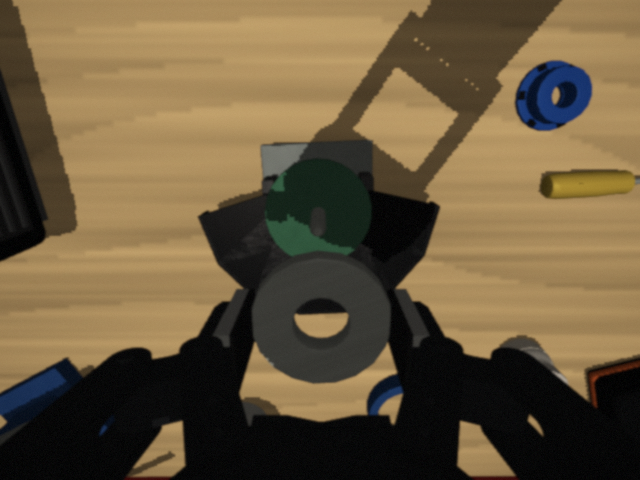

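The spindle now stands bare, with its base near (319,210) and tip near (318,230), as predicted. I'll check it with a quick mask.

Run:
```python
from h import *
im,p,T=grab("wrist")
for _ in range(3): im=np.maximum(im,0)
h=cv2.cvtColor(cv2.GaussianBlur(im,(3,3),0),cv2.COLOR_RGB2HSV)
u,k=blob(cv2.GaussianBlur(im,(3,3),0),(0,0,10),(180,80,255),(318,221),19);print(u,cv2.boundingRect(k),proj(p,T,(.5665,-.303,.107)),[proj(p,T,(.5665,-.303,z)) for z in(.08,.134)])
```

```text
[317.80249805 221.02576112] (309, 206, 18, 31) [318.02364454 219.92716105] [array([318.19187728, 211.86353171]), array([317.82247723, 229.56939061])]
```

>>> inch_along([
  [0.05, 0, -0.002, 0.04, 0, 0, 0],
  [0.05, 0, -0.002, 0.08, 0, 0, 0],
  [0.05, 0, -0.002, 0.11, 0, 0, 0],
  [0.05, 0, -0.002, 0.13, 0, 0, 0],
  [0.05, 0, -0.002, 0.14, 0, 0, 0],
  [0.05, 0, -0.002, 0.14, 0, 0, 0],
  [0.05, 0, -0.002, 0.14, 0, 0, 0],
])

```text
t: 13.4
tool_pos: [0.5688, -0.3043, 0.1068]
tool_rot: [0.001, 3.141, -0.0]
contact_force: [-0.4, 0.2, -0.6]
opening: 0.0536
grip_force: 43.1
```

Run:
```python
from h import *
im,p,T=grab("wrist","w8.png");print(pose().round(4)[:3]);to(.568,-.303,.0775)
```

```text
[[-1.      0.0011  0.0023  0.5695]
 [ 0.0011  1.     -0.0016 -0.305 ]
 [-0.0023 -0.0016 -1.      0.1083]]
delta [0.0016 0.002  0.0308] rot [-0.0016  0.0023 -0.0011]
```

View pics/w8.png

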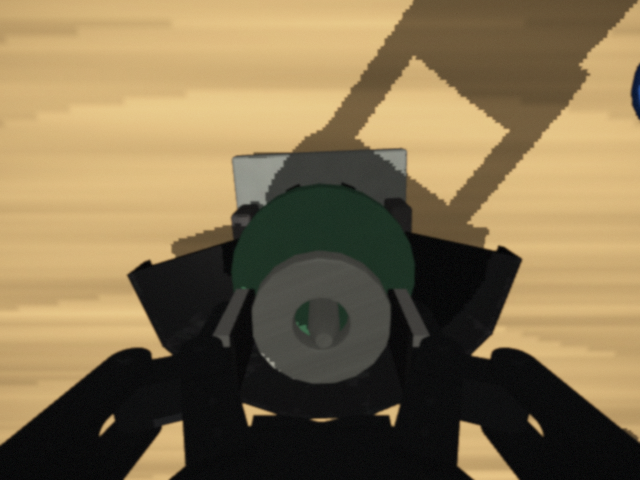

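The spindle tip at (324,341) shows through the washer's hole at (321,322), so it is well aligned. Lowering to the deck.

>>> inch_along([
  [0.05, 0.001, 0.001, 0.012, 0, 0, 0],
  [0.05, 0.001, 0.001, 0.022, 0, 0, 0],
  [0.05, 0.001, 0.001, 0.026, 0, 0, 0],
  [0.05, 0.001, 0.001, 0.028, 0, 0, 0],
  [0.05, 0.001, 0.001, 0.029, 0, 0, 0],
  [0.05, 0.001, 0.001, 0.029, 0, 0, 0],
])

```text
t: 13.95
tool_pos: [0.5673, -0.3037, 0.0773]
tool_rot: [-0.003, -3.142, -0.0]
contact_force: [0.1, 0.9, -1.2]
opening: 0.0534
grip_force: 43.1
```

>>> inch_along([
  [0.05, 0, 0, 0.001, 0, 0, 0],
  [0.05, 0, 0, 0.002, 0, 0, 0],
  [0.05, 0, 0, 0.002, 0, 0, 0],
  [0.05, 0, 0, 0.002, 0, 0, 0],
])

```text
t: 14.28
tool_pos: [0.5678, -0.304, 0.0768]
tool_rot: [0.003, 3.141, -0.001]
contact_force: [-2.5, 1.4, 6.4]
opening: 0.0537
grip_force: 43.8
```

The washer has touched the deck, so I release it and rise.

>>> inch_along([
  [0.056, 0, 0, -0.001, 0, 0, 0],
  [0.062, 0, 0, -0.001, 0, 0, 0],
  [0.068, 0, 0, -0.001, 0, 0, 0],
  [0.07, 0, 0, -0.001, 0, 0, 0],
  [0.07, 0, 0, -0.02, 0, 0, 0],
  [0.07, 0, 0, -0.06, 0, 0, 0],
  [0.07, 0, 0, -0.1, 0, 0, 0],
  [0.085, 0, 0, -0.14, 0, 0, 0],
  [0.085, 0, 0, -0.17, 0, 0, 0],
  [0.085, 0, 0, -0.17, 0, 0, 0],
  [0.085, 0, 0, -0.17, 0, 0, 0],
])

```text
t: 15.2
tool_pos: [0.5685, -0.3045, 0.2488]
tool_rot: [0.003, 3.137, -0.005]
contact_force: [0.7, 0.9, -0.2]
opening: 0.0851
grip_force: 0.0
```

Run:
```python
from h import *
im,p,T=grab("wrist")
P=proj(p,T,(.567,-.303,.09));u,k=blob(cv2.GaussianBlur(im,(3,3),0),(0,0,10),(180,80,255),P,40)
g=cv2.fitEllipse(cv2.convexHull(blob(im,*COL["green"],P,70)[1]));e=cv2.fitEllipse(cv2.convexHull(k))
print(P,e,ray(p,T,e[0],.087),g,ray(p,T,g[0],.08))
to(.471,-.081,.2)
```

```text
[323.31416454 212.60970608] ((322.12786865234375, 212.85980224609375), (68.419677734375, 69.1824722290039), 104.18257904052734) [ 0.56795115 -0.30397743  0.087     ] ((322.7518005371094, 208.2689208984375), (103.15765380859375, 105.11750030517578), 88.90457916259766) [ 0.56566942 -0.3034469   0.08      ]
delta [0.0969 0.2227 0.0456] rot [-0.0007  0.001  -0.0018]
```

>>> inch_along([
  [0.085, 0.097, 0.223, 0.045, 0, 0, 0],
  [0.085, 0.097, 0.223, 0.045, 0, 0, 0],
  [0.085, 0.097, 0.223, 0.045, 0, 0, 0],
  [0.085, 0.097, 0.223, 0.045, 0, 0, 0],
  [0.085, 0.097, 0.223, 0.045, 0, 0, 0],
  [0.085, 0.097, 0.223, 0.045, 0, 0, 0],
  [0.085, 0.097, 0.223, 0.045, 0, 0, 0],
  [0.085, 0.097, 0.223, 0.045, 0, 0, 0],
  [0.085, 0.097, 0.223, 0.045, 0, 0, 0],
])

```text
t: 16.0
tool_pos: [0.4701, -0.0804, 0.1988]
tool_rot: [-0.002, -3.139, -0.001]
contact_force: [-0.5, -0.1, 0.5]
opening: 0.085
grip_force: 0.0
```

Run:
```python
from h import *
im,p,T=grab("wrist","w9.png")
P=proj(p,T,(.471,-.081,.01));u,k=blob(im,(100,100,15),(130,255,255),P,60)
e=cv2.fitEllipse(cv2.convexHull(k));X=ray(p,T,e[0],.007);print(P,e,X)
im,p,T=grab("wrist");to(X[0],X[1],.008);print(ctrl.get_obs()["q"][-1])
```

```text
[319.98976802 208.78468992] ((319.5684509277344, 205.83799743652344), (66.1957015991211, 67.25706481933594), 86.8772201538086) [ 0.46893907 -0.08138518  0.007     ]
delta [ 1.800e-03 -1.000e-04  1.919e-01] rot [ 0.     -0.0008 -0.0029]
-1.8946233637392305
```

View pics/w9.png

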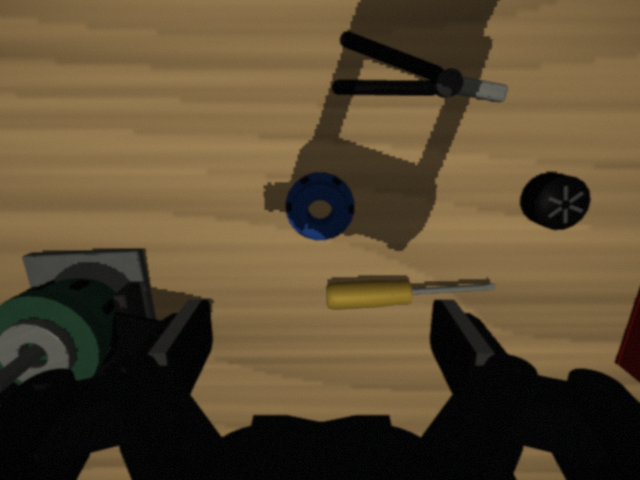

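The blue hub is at (320,206) with clear space round it. The washer is flat on the deck, lower left, and the screwdriver's yellow handle is at (370,293). Now to grasp the hub.

>>> inch_along([
  [0.085, 0.002, 0, 0.04, 0, 0, 0],
  [0.085, 0.002, 0, 0.08, 0, 0, 0],
  [0.085, 0.002, 0, 0.12, 0, 0, 0],
  [0.085, 0.002, 0, 0.15, 0, 0, 0],
  [0.085, 0.002, 0, 0.175, 0, 0, 0],
  [0.085, 0.002, 0, 0.189, 0, 0, 0],
  [0.085, 0.002, 0, 0.189, 0, 0, 0],
  [0.085, 0.002, 0, 0.189, 0, 0, 0],
  [0.04, 0.002, 0, 0.189, 0, 0, 0],
  [0.04, 0.002, 0, 0.189, 0, 0, 0],
  [0.04, 0.002, 0, 0.189, 0, 0, 0],
  [0.04, 0.002, 0, 0.189, 0, 0, 0],
  [0.04, 0.002, 0, 0.189, 0, 0, 0],
  [0.04, 0.002, 0, 0.189, 0, 0, 0],
  [0.04, 0.002, 0, 0.189, 0, 0, 0],
  [0.04, 0.002, 0, 0.189, 0, 0, 0],
], clamp_n=30)

```text
t: 17.43
tool_pos: [0.4702, -0.0812, 0.0135]
tool_rot: [0.002, 3.138, -0.003]
contact_force: [-1.3, -0.8, 5.5]
opening: 0.0486
grip_force: 30.7
```

>>> inch_along([
  [0.04, 0, 0, -0.005, 0, 0, 0],
  [0.04, 0, 0, -0.03, 0, 0, 0],
  [0.04, 0, 0, -0.07, 0, 0, 0],
  [0.04, 0, 0, -0.11, 0, 0, 0],
  [0.04, 0, 0, -0.15, 0, 0, 0],
  [0.04, 0, 0, -0.19, 0, 0, 0],
  [0.04, 0, 0, -0.23, 0, 0, 0],
  [0.04, 0, 0, -0.23, 0, 0, 0],
  [0.04, 0, 0, -0.23, 0, 0, 0],
])

```text
t: 18.18
tool_pos: [0.4701, -0.0809, 0.2453]
tool_rot: [0.003, 3.135, -0.003]
contact_force: [-0.9, -0.1, -1.3]
opening: 0.0487
grip_force: 31.7
```

Run:
```python
from h import *
im,p,T=grab("wrist","w10.png");C=np.array(p["tool_from_camera"])
P=proj(p,C,(0,0,-.01));u,k=blob(im,(100,80,10),(130,255,255),P,90)
e=cv2.fitEllipse(cv2.convexHull(k));print(P,e,ray(p,C,e[0],-.018));to(.5672,-.3035,.24)
```

```text
[320.88601359 318.07490696] ((320.9085388183594, 301.8150634765625), (142.60227966308594, 147.96359252929688), 0.5875725746154785) [ 1.11978528e-02 -5.97902675e-06 -1.80000000e-02]
delta [-0.0987 -0.2229  0.0025] rot [-0.0005  0.0018 -0.0016]
```

View pics/w10.png

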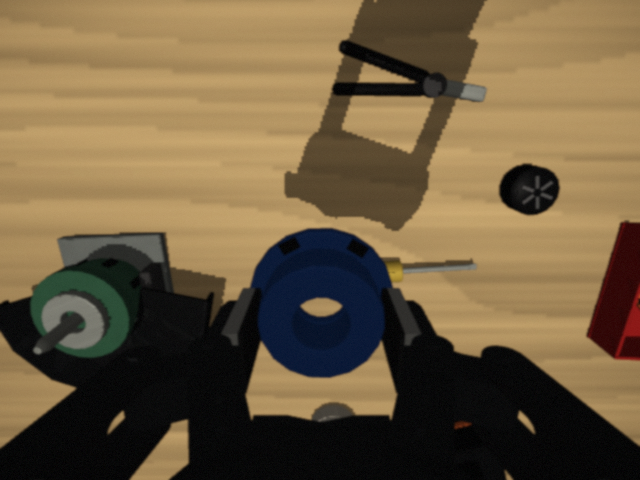

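The blue hub is held, with its top rim centred near (322,321). It may be tilted slightly about the finger line, but seating will level it. Now over to the spindle.

>>> inch_along([
  [0.04, -0.098, -0.223, 0, 0, 0, 0],
  [0.04, -0.098, -0.223, 0, 0, 0, 0],
  [0.04, -0.098, -0.223, 0, 0, 0, 0],
  [0.04, -0.098, -0.223, 0, 0, 0, 0],
  [0.04, -0.098, -0.223, 0, 0, 0, 0],
  [0.04, -0.098, -0.223, 0, 0, 0, 0],
  [0.04, -0.098, -0.223, 0, 0, 0, 0],
  [0.04, -0.098, -0.223, 0, 0, 0, 0],
  [0.04, -0.098, -0.223, 0, 0, 0, 0],
])

```text
t: 18.98
tool_pos: [0.5652, -0.3028, 0.2384]
tool_rot: [-0.003, -3.138, -0.005]
contact_force: [0.6, 0.4, -1.2]
opening: 0.0486
grip_force: 31.8
```

>>> inch_along([
  [0.04, 0, 0, 0.03, 0, 0, 0],
  [0.04, 0, 0, 0.06, 0, 0, 0],
  [0.04, 0, 0, 0.08, 0, 0, 0],
  [0.04, 0, 0, 0.08, 0, 0, 0],
  [0.04, 0, 0, 0.08, 0, 0, 0],
])

```text
t: 19.4
tool_pos: [0.565, -0.3017, 0.1596]
tool_rot: [-0.001, -3.138, -0.004]
contact_force: [0.2, -0.4, -0.8]
opening: 0.0488
grip_force: 31.8
```

Run:
```python
from h import *
im,p,T=grab("wrist","w11.png");print(pose().round(4)[:3,3]);to(.5675,-.3035,.105)
```

```text
[ 0.5663 -0.3027  0.162 ]
delta [-0.0012 -0.0008  0.057 ] rot [-0.0001  0.0002 -0.0006]
```

View pics/w11.png

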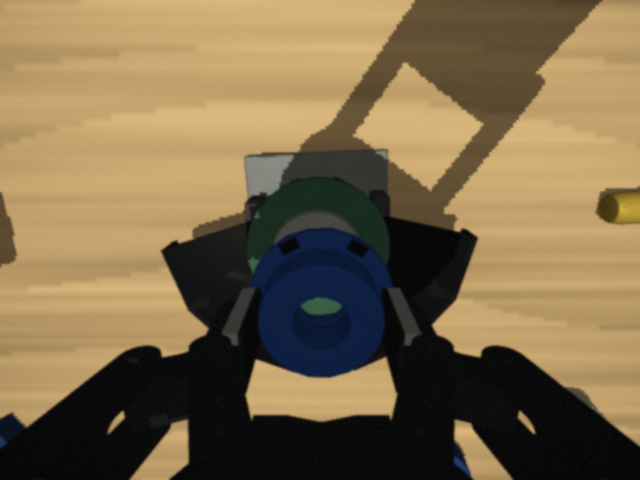

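The hub is above the spindle and centred on the deck in this view. That was the last picture, so from here I rely on numeric measurements. Lowering gently.

>>> inch_along([
  [0.04, -0.001, -0.001, 0.01, 0, 0, 0],
  [0.04, -0.001, -0.001, 0.02, 0, 0, 0],
  [0.04, -0.001, -0.001, 0.028, 0, 0, 0],
  [0.04, -0.001, -0.001, 0.036, 0, 0, 0],
  [0.04, -0.001, -0.001, 0.036, 0, 0, 0],
  [0.04, -0.001, -0.001, 0.036, 0, 0, 0],
])

```text
t: 19.95
tool_pos: [0.5668, -0.3044, 0.1242]
tool_rot: [-0.003, -3.14, -0.002]
contact_force: [-0.4, -0.5, -1.9]
opening: 0.0486
grip_force: 31.8
```

Run:
```python
from h import *
im,p,T=grab("wrist");C=np.array(p["tool_from_camera"])
h=cv2.cvtColor(cv2.GaussianBlur(im,(3,3),0),cv2.COLOR_RGB2HSV)
m=((h[...,1]<90)&(h[...,2]>20)).astype(np.uint8)*255;c=np.zeros_like(m);cv2.circle(c,(322,335),55,255,-1);m&=c
n,l,s,ce=cv2.connectedComponentsWithStats(m);print([(s[i].tolist(),ce[i].round(0).tolist()) for i in range(1,n) if s[i][4]>30])
print("tip expected",proj(p,T,(.5665,-.303,.134)),"hole top",proj(p,C,(0,0,-.0145)));to(.5675,-.3035,.105)
```

```text
[([301, 298, 41, 29, 761], [322.0, 310.0]), ([345, 355, 29, 26, 152], [357.0, 372.0]), ([274, 361, 69, 19, 101], [304.0, 375.0])]
tip expected [324.39048567 317.14008105] hole top [320.89218132 323.9579122 ]
delta [-0.0003  0.0012  0.0201] rot [ 0.0003 -0.0004 -0.0019]
```

>>> inch_along([
  [0.04, 0, 0.001, 0.008, 0, 0, 0],
  [0.04, 0, 0.001, 0.014, 0, 0, 0],
  [0.04, 0, 0.001, 0.018, 0, 0, 0],
  [0.04, 0, 0.001, 0.018, 0, 0, 0],
  [0.04, 0, 0.001, 0.018, 0, 0, 0],
])

```text
t: 20.42
tool_pos: [0.567, -0.3035, 0.1067]
tool_rot: [-0.003, -3.141, -0.001]
contact_force: [0.8, -0.9, -0.6]
opening: 0.049
grip_force: 31.8
```

>>> inch_along([
  [0.04, 0, 0, 0.001, 0, 0, 0],
  [0.04, 0, 0, 0.002, 0, 0, 0],
  [0.04, 0, 0, 0.003, 0, 0, 0],
  [0.04, 0, 0, 0.003, 0, 0, 0],
])

```text
t: 20.75
tool_pos: [0.5673, -0.3037, 0.1043]
tool_rot: [0.003, 3.142, -0.0]
contact_force: [-0.4, -0.1, -1.6]
opening: 0.0488
grip_force: 31.8
```

>>> inch_along([
  [0.04, 0, 0, 0.001, 0, 0, 0],
  [0.04, 0, 0, 0.002, 0, 0, 0],
  [0.04, 0, 0, 0.002, 0, 0, 0],
  [0.04, 0, 0, 0.002, 0, 0, 0],
])

```text
t: 21.08
tool_pos: [0.5676, -0.3039, 0.1035]
tool_rot: [0.003, 3.141, -0.001]
contact_force: [-2.3, 2.3, 5.0]
opening: 0.0485
grip_force: 32.3
```

>>> inch_along([
  [0.04, 0, 0, 0.001, 0, 0, 0],
  [0.04, 0, 0, 0.002, 0, 0, 0],
  [0.04, 0, 0, 0.002, 0, 0, 0],
  [0.04, 0, 0, 0.002, 0, 0, 0],
])

```text
t: 21.42
tool_pos: [0.5679, -0.3041, 0.1034]
tool_rot: [0.003, 3.141, -0.001]
contact_force: [-5.6, 3.2, 12.0]
opening: 0.0487
grip_force: 32.9
```

It seated exactly at the expected height. I ease off, release and rise.

>>> inch_along([
  [0.04, 0, 0, -0.003, 0, 0, 0],
  [0.05, 0, 0, -0.003, 0, 0, 0],
  [0.055, 0, 0, -0.003, 0, 0, 0],
  [0.06, 0, 0, -0.003, 0, 0, 0],
  [0.066, 0, 0, -0.003, 0, 0, 0],
  [0.066, 0, 0, -0.02, 0, 0, 0],
  [0.066, 0, 0, -0.05, 0, 0, 0],
  [0.066, 0, 0, -0.09, 0, 0, 0],
  [0.085, 0, 0, -0.12, 0, 0, 0],
  [0.085, 0, 0, -0.145, 0, 0, 0],
  [0.085, 0, 0, -0.145, 0, 0, 0],
  [0.085, 0, 0, -0.145, 0, 0, 0],
])

```text
t: 22.42
tool_pos: [0.5682, -0.3044, 0.2478]
tool_rot: [0.003, 3.138, -0.004]
contact_force: [0.0, 0.7, -0.4]
opening: 0.0849
grip_force: 0.0
```

Run:
```python
from h import *
im,p,T=grab("wrist")
P=proj(p,T,(.567,-.3035,.097));u,k=blob(im,(100,80,10),(130,255,255),P,70)
e=cv2.fitEllipse(cv2.convexHull(k));print(P,e,ray(p,T,e[0],.097))
to(.4634,.1259,.2)
```

```text
[322.33054347 215.57488204] ((321.957763671875, 214.66201782226562), (76.72747039794922, 78.3707275390625), 83.59293365478516) [ 0.56624396 -0.30379988  0.097     ]
delta [0.1047 0.4294 0.0451] rot [-0.0002  0.0003 -0.0018]
```

>>> inch_along([
  [0.085, 0.104, 0.43, 0.045, 0, 0, 0],
  [0.085, 0.104, 0.43, 0.045, 0, 0, 0],
  [0.085, 0.104, 0.43, 0.045, 0, 0, 0],
  [0.085, 0.104, 0.43, 0.045, 0, 0, 0],
  [0.085, 0.104, 0.43, 0.045, 0, 0, 0],
  [0.085, 0.104, 0.43, 0.045, 0, 0, 0],
  [0.085, 0.104, 0.43, 0.045, 0, 0, 0],
  [0.085, 0.104, 0.43, 0.045, 0, 0, 0],
  [0.085, 0.104, 0.43, 0.045, 0, 0, 0],
  [0.085, 0.104, 0.43, 0.045, 0, 0, 0],
  [0.085, 0.104, 0.43, 0.045, 0, 0, 0],
  [0.085, 0.104, 0.43, 0.045, 0, 0, 0],
  [0.085, 0.104, 0.43, 0.045, 0, 0, 0],
  [0.085, 0.104, 0.43, 0.045, 0, 0, 0],
  [0.085, 0.104, 0.43, 0.045, 0, 0, 0],
])

```text
t: 23.72
tool_pos: [0.464, 0.1255, 0.1995]
tool_rot: [-0.005, -3.14, 0.001]
contact_force: [0.5, -0.8, -0.7]
opening: 0.0848
grip_force: 0.0
```

Run:
```python
from h import *
im,p,T=grab("wrist")
P=proj(p,T,(.4634,.1259,.015));
g=cv2.GaussianBlur(im,(3,3),0).max(2);print(P,g[int(P[1])-45:int(P[1])+46:6,int(P[0])])
for th in(28,35,42):
    m=(g<th).astype(np.uint8)*255;c=np.zeros_like(m);cv2.circle(c,tuple(int(v) for v in P),60,255,-1);m&=c
    k=max(cv2.findContours(m,0,1)[0],key=cv2.contourArea);e=cv2.fitEllipse(cv2.convexHull(k));X=ray(p,T,e[0],.012);print(th,e,X)
h=cv2.cvtColor(im,cv2.COLOR_RGB2HSV);k=blob(im,(0,0,0),(180,95,80),P,60)[1];e=cv2.fitEllipse(cv2.convexHull(k));print(e,ray(p,T,e[0],.012))
to(*X[:2],.012)
```

```text
[321.29196246 208.07578603] [ 64  60  65   4   5   9  17  22   3  16  11   5  14 129 150 141]
28 ((321.6374816894531, 207.53701782226562), (53.65336990356445, 56.38319396972656), 175.95201110839844) [0.46358384 0.1262134  0.012     ]
35 ((321.62786865234375, 207.68601989746094), (54.05778121948242, 57.49937057495117), 172.31968688964844) [0.4637208  0.12620451 0.012     ]
42 ((321.6760559082031, 207.59323120117188), (54.93132781982422, 57.910972595214844), 172.5446319580078) [0.46363559 0.12624799 0.012     ]
((321.46868896484375, 207.74301147460938), (51.53486251831055, 55.34114074707031), 178.0504913330078) [0.46377286 0.12606127 0.012     ]
delta [0.0004 0.0009 0.1878] rot [-0.0003 -0.0009 -0.0037]
```

>>> inch_along([
  [0.085, 0, 0.001, 0.04, 0, 0, 0],
  [0.085, 0, 0.001, 0.08, 0, 0, 0],
  [0.085, 0, 0.001, 0.12, 0, 0, 0],
  [0.085, 0, 0.001, 0.15, 0, 0, 0],
  [0.085, 0, 0.001, 0.175, 0, 0, 0],
  [0.085, 0, 0.001, 0.19, 0, 0, 0],
  [0.085, 0, 0.001, 0.19, 0, 0, 0],
  [0.085, 0, 0.001, 0.19, 0, 0, 0],
  [0.04, 0, 0.001, 0.19, 0, 0, 0],
  [0.04, 0, 0.001, 0.19, 0, 0, 0],
  [0.04, 0, 0.001, 0.19, 0, 0, 0],
  [0.04, 0, 0.001, 0.19, 0, 0, 0],
  [0.04, 0, 0.001, 0.19, 0, 0, 0],
  [0.04, 0, 0.001, 0.19, 0, 0, 0],
  [0.04, 0, 0.001, 0.19, 0, 0, 0],
  [0.04, 0, 0.001, 0.19, 0, 0, 0],
], clamp_n=25)

```text
t: 25.1
tool_pos: [0.4656, 0.1276, 0.0123]
tool_rot: [0.002, 3.139, -0.0]
contact_force: [-0.4, -0.2, 6.1]
opening: 0.0462
grip_force: 25.6
```

>>> inch_along([
  [0.04, 0, 0, -0.005, 0, 0, 0],
  [0.04, 0, 0, -0.03, 0, 0, 0],
  [0.04, 0, 0, -0.07, 0, 0, 0],
  [0.04, 0, 0, -0.11, 0, 0, 0],
  [0.04, 0, 0, -0.15, 0, 0, 0],
  [0.04, 0, 0, -0.19, 0, 0, 0],
  [0.04, 0, 0, -0.23, 0, 0, 0],
  [0.04, 0, 0, -0.23, 0, 0, 0],
  [0.04, 0, 0, -0.23, 0, 0, 0],
])

```text
t: 25.85
tool_pos: [0.4656, 0.1278, 0.2443]
tool_rot: [0.002, 3.134, 0.001]
contact_force: [-0.6, 0.7, -1.8]
opening: 0.0464
grip_force: 26.1
```

Run:
```python
from h import *
im,p,T=grab("wrist");C=np.array(p["tool_from_camera"])
P=proj(p,C,(0,0,-.005));h=cv2.cvtColor(im,cv2.COLOR_RGB2HSV);print(P,proj(p,C,(0,0,-.017)),proj(p,C,(0,0,.012)))
g=im.max(2);print("col",[int(v) for v in g[210:400:5,321]]);print("rib",blob(im,(0,0,45),(180,60,130),P,45)[0])
m=((g>45)&(h[...,1]<70)).astype(np.uint8);c=np.zeros_like(m);cv2.circle(c,(321,320),50,1,-1);ys,xs=np.nonzero(m&c);print("ribs box",len(xs),xs.min(),xs.max(),ys.min(),ys.max(),xs.mean(),ys.mean())
to(.568,-.3035,.245)
```

```text
[320.879249   311.92926858] [320.89446208 327.37299546] [320.86121615 293.62300988]
col [82, 92, 92, 189, 189, 177, 38, 5, 7, 5, 5, 9, 7, 6, 10, 6, 7, 11, 19, 30, 34, 8, 7, 3, 6, 35, 30, 25, 11, 9, 8, 6, 140, 169, 165, 170, 165, 162]Traceback (most recent call last):
  File "<stdin>", line 4, in <module>
  File "h.py", line 20, in blob
    cs,_=cv2.findContours(m,cv2.RETR_EXTERNAL,cv2.CHAIN_APPROX_NONE);k=max(cs,key=cv2.contourArea)
                                                                       ~~~^^^^^^^^^^^^^^^^^^^^^^^^
ValueError: max() iterable argument is empty
```

Run:
```python
from h import *
im,p,T=grab("wrist");g=cv2.GaussianBlur(im,(3,3),0).max(2)
m=(g>15).astype(np.uint8);c=np.zeros_like(m);cv2.circle(c,(321,322),36,1,-1);m&=c
e=cv2.fitEllipse(cv2.convexHull(cv2.findNonZero(m)));print(m.sum(),e,ray(p,np.array(p["tool_from_camera"]),e[0],-.017))
to(.569,-.3037,.24)
```

```text
1477 ((321.0216369628906, 321.971923828125), (70.9087905883789, 71.72362518310547), 101.0429916381836) [ 2.30105187e-03  4.53247340e-05 -1.70000000e-02]
delta [-0.1064 -0.431  -0.0008] rot [-0.0001 -0.0015 -0.0017]
```

>>> inch_along([
  [0.04, -0.105, -0.431, 0, 0, 0, 0],
  [0.04, -0.105, -0.431, 0, 0, 0, 0],
  [0.04, -0.105, -0.431, 0, 0, 0, 0],
  [0.04, -0.105, -0.431, 0, 0, 0, 0],
  [0.04, -0.105, -0.431, 0, 0, 0, 0],
  [0.04, -0.105, -0.431, 0, 0, 0, 0],
  [0.04, -0.105, -0.431, 0, 0, 0, 0],
  [0.04, -0.105, -0.431, 0, 0, 0, 0],
  [0.04, -0.105, -0.431, 0, 0, 0, 0],
  [0.04, -0.105, -0.431, 0, 0, 0, 0],
  [0.04, -0.105, -0.431, 0, 0, 0, 0],
  [0.04, -0.105, -0.431, 0, 0, 0, 0],
  [0.04, -0.105, -0.431, 0, 0, 0, 0],
  [0.04, -0.105, -0.431, 0, 0, 0, 0],
  [0.04, -0.105, -0.431, 0, 0, 0, 0],
])

```text
t: 27.2
tool_pos: [0.5678, -0.3022, 0.2389]
tool_rot: [-0.001, -3.14, -0.003]
contact_force: [-0.2, 0.0, 0.2]
opening: 0.0465
grip_force: 26.2
```

```bash
python3 -c "
from h import *
to(.569,-.3037,.16)"
```

```text
delta [-0.0014 -0.0017  0.0789] rot [ 0.0017 -0.002  -0.0006]
```

>>> inch_along([
  [0.04, -0.001, -0.001, 0.03, 0, 0, 0],
  [0.04, -0.001, -0.001, 0.06, 0, 0, 0],
  [0.04, -0.001, -0.001, 0.078, 0, 0, 0],
  [0.04, -0.001, -0.001, 0.078, 0, 0, 0],
  [0.04, -0.001, -0.001, 0.078, 0, 0, 0],
])

```text
t: 27.62
tool_pos: [0.5686, -0.303, 0.1611]
tool_rot: [-0.001, -3.139, -0.003]
contact_force: [-0.1, 0.1, -0.3]
opening: 0.0467
grip_force: 26.2
```

```bash
python3 -c "
from h import *
to(.569,-.3037,.14)"
```

```text
delta [-0.0005 -0.0008  0.0211] rot [ 0.0017 -0.0024 -0.0003]
```

>>> inch_along([
  [0.04, -0.001, -0.001, 0.006, 0, 0, 0],
  [0.04, -0.001, -0.001, 0.012, 0, 0, 0],
  [0.04, -0.001, -0.001, 0.018, 0, 0, 0],
  [0.04, -0.001, -0.001, 0.02, 0, 0, 0],
  [0.04, -0.001, -0.001, 0.02, 0, 0, 0],
])

```text
t: 28.03
tool_pos: [0.57, -0.3055, 0.1418]
tool_rot: [-0.003, -3.141, -0.001]
contact_force: [-0.1, 0.1, -1.5]
opening: 0.0466
grip_force: 26.2
```

```bash
python3 -c "
from h import *
to(.569,-.3037,.1303)"
```

```text
delta [0.001  0.0018 0.0115] rot [ 0.0005 -0.0007 -0.0018]
```

No contact so far: the knob has passed over the tip freely. Continuing down.

>>> inch_along([
  [0.04, 0, 0.001, 0.005, 0, 0, 0],
  [0.04, 0, 0.001, 0.008, 0, 0, 0],
  [0.04, 0, 0.001, 0.01, 0, 0, 0],
  [0.04, 0, 0.001, 0.01, 0, 0, 0],
  [0.04, 0, 0.001, 0.01, 0, 0, 0],
])

```text
t: 28.45
tool_pos: [0.5702, -0.3047, 0.1322]
tool_rot: [-0.003, -3.141, -0.0]
contact_force: [-0.7, -0.5, -0.6]
opening: 0.0467
grip_force: 26.2
```

>>> inch_along([
  [0.04, 0, 0, 0.001, 0, 0, 0],
  [0.04, 0, 0, 0.002, 0, 0, 0],
  [0.04, 0, 0, 0.003, 0, 0, 0],
  [0.04, 0, 0, 0.003, 0, 0, 0],
])

```text
t: 28.78
tool_pos: [0.5706, -0.3049, 0.1304]
tool_rot: [0.003, 3.141, -0.001]
contact_force: [-0.8, 1.1, 5.1]
opening: 0.0467
grip_force: 26.6
```

Seated at the predicted height. A slight press to level it, then ease off, release and retreat.

>>> inch_along([
  [0.04, 0, 0, 0.002, 0, 0, 0],
  [0.04, 0, 0, 0.002, 0, 0, 0],
  [0.04, 0, 0, -0.001, 0, 0, 0],
  [0.048, 0, 0, -0.001, 0, 0, 0],
  [0.052, 0, 0, -0.001, 0, 0, 0],
  [0.058, 0, 0, -0.001, 0, 0, 0],
  [0.064, 0, 0, -0.001, 0, 0, 0],
  [0.064, 0, 0, -0.02, 0, 0, 0],
  [0.064, 0, 0, -0.05, 0, 0, 0],
  [0.085, 0, 0, -0.09, 0, 0, 0],
  [0.085, 0, 0, -0.12, 0, 0, 0],
  [0.085, 0, 0, -0.12, 0, 0, 0],
  [0.085, 0, 0, -0.12, 0, 0, 0],
])

```text
t: 29.87
tool_pos: [0.5715, -0.3055, 0.2527]
tool_rot: [0.003, 3.137, -0.005]
contact_force: [-0.7, 0.3, 0.0]
opening: 0.0851
grip_force: 0.0
```

Run:
```python
from h import *
im,p,T=grab("wrist");im=cv2.GaussianBlur(im,(3,3),0)
P=proj(p,T,(.567,-.3035,.133));print(P)
k=blob(im,(100,80,10),(130,255,255),P,70)[1];e=cv2.fitEllipse(cv2.convexHull(k));print("hub",e,ray(p,T,e[0],.1))
g=im.max(2);h=cv2.cvtColor(im,cv2.COLOR_RGB2HSV);m=((g<60)&~((h[...,0]>100)&(h[...,0]<130)&(h[...,1]>80)&(g>10))).astype(np.uint8)*255;c=np.zeros_like(m);cv2.circle(c,tuple(int(v) for v in P),45,255,-1);m&=c
m=cv2.morphologyEx(m,cv2.MORPH_OPEN,np.ones((5,5)))
k=max(cv2.findContours(m,0,1)[0],key=cv2.contourArea);e=cv2.fitEllipse(cv2.convexHull(k));print("knob",e,ray(p,T,e[0],.135))
for n,c,uv in(("top","yel",(330,258)),):
    im,p,T=grab(n);print("driver",blob(im,(22,150,100),(32,255,255),uv,30)[0])
    print("jar",blob(im,(0,0,170),(180,40,255),(343,168),18)[0], "old",blob(im,(3,150,40),(18,255,255),(185,245),32)[0])
```

```text
[324.08898626 221.6164087 ]
hub ((323.9480895996094, 207.61378479003906), (72.66785430908203, 76.71717071533203), 101.7466812133789) [ 0.56427935 -0.30344119  0.1       ]
knob ((324.2486572265625, 226.8365478515625), (76.03311920166016, 91.01039123535156), 86.09519958496094) [ 0.57035021 -0.30339009  0.135     ]
driver [328.40740741 256.87037037]
jar [343.16275764 166.851457  ] old [188.51124567 244.62370242]
```

Run:
```python
from h import *
for n,z in(("wrist",.146),("top",.146),("scene",.146)):
    im,p,T=grab(n);P=proj(p,T,(.568,-.3035,z));x,y=P.astype(int);g=im.max(2);r=32 if n=="wrist" else 12
    h=cv2.cvtColor(im,cv2.COLOR_RGB2HSV)
    if n=="wrist":
        m=((g>22)&(h[...,1]<90)).astype(np.uint8);c=np.zeros_like(m);cv2.circle(c,(x,y),28,1,-1);ys,xs=np.nonzero(m&c);q=(np.percentile(xs,[3,97]).mean(),np.percentile(ys,[3,97]).mean());print(P,len(xs),q,ray(p,T,q,z))
    else:
        m=((g<60)&(h[...,1]<140)).astype(np.uint8);c=np.zeros_like(m);cv2.circle(c,(x,y),r+2,1,-1);ys,xs=np.nonzero(m&c);print(n,P,len(xs),xs.mean(),ys.mean(),ray(p,T,(xs.mean(),ys.mean()),.133))
```

```text
[321.90694728 233.09077748] 421 (np.float64(319.5), np.float64(234.0)) [ 0.56864356 -0.3051386   0.146     ]
top [456.50862595 245.85360775] 284 453.8098591549296 242.28169014084506 [ 0.5774704  -0.30168827  0.133     ]
scene [171.7354041  193.59187537] 308 171.1396103896104 196.60064935064935 [ 0.56592393 -0.30884967  0.133     ]
```

```bash
python3 -c "
from station import ctrl, cams, workorder
print(workorder.finish_job())"
```

```text
the job is handed in; nothing more can be done
None
```

I put the worn orange hub in the red tray, stacked the washer, blue hub and knob on the spindle in order, let go of everything, and handed the job in at about 30 s. Touch forces and camera measurements matched each part being seated; the knob was checked by numbers only, as my 14 pictures were used up, and the screwdriver and jar measured where they started.

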